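# Lock the closer-link pin with its spring cotter

### The arm

A 6-joint arm with a two-finger parallel gripper is mounted at the origin on the work surface. World frame = base frame: x ahead of the robot, y to its left, z up, the work surface at z = 0. Lengths are in m, angles in rad, forces in N, time in s.
With the tool pointing down it reaches from about 0.35 to 0.925 m from the base axis. Payload 6.4 kg.
Tool frame: the origin (TCP) lies on the centre line of the jaws, within the pads' length; the fingertips stand r.finger_overhang ahead of it and the grasp point (between the pads) is the TCP (r.finger_overhang is the distance from the TCP to the fingertips, in m); z points along the fingers, y is the line along which they close (so a half turn about z gives the same grasp; the last joint's range is limited). The gripper opens to 85 mm and grips with 20 to 120 N. Pads are 22 mm wide; open, the fingers measure 114 mm over their backs; the gripper's body (76 mm by 85 mm) begins 54 mm behind the grasp point. The pads swing forward as they close: fully open they stand 13 mm farther back than shut.
Start: joints at [1.149, 0.245, 1.558, -0, 1.339, -0.174], TCP at [0.159, 0.63, 0.25] pointing down, gripper open.
Joint ranges: [-3.13, 3.13], [-1.02, 2.26], [0.13, 2.54], [-0.95, 4.09], [0.21, 2.88], [-2.74, 2.74]. Speed limits (rad/s): [2.57, 2.57, 3.14, 3.14, 3.14, 3.14].

### API

Orientations are given as a 3x3 rotation matrix whose columns are the frame's x, y, z axes.
In Python, from station import readout, vision, order, models, r gives the robot as it stands.
- The arm moves only by the shell command python3 -m creep 'ROWS' [OPENING] [FORCE]. ROWS is JSON, a list of rows, each an object of numbers: "dx", "dy", "dz": the shift along the tool's x, y, z in m; "twist": the turn about the tool's z in rad. A call has 1 to 20 rows; each row is the pose to reach, as a shift and turn from the pose commanded when the call began, along the tool's axes at that moment; what a row does not reach only later rows make up. A row lasts 1/8 s, in which the tool goes at most 62.5 mm and 10.7 degrees, less where a joint would pass 70% of its speed; a pose out of reach is approached as far as the arm can. A call with a gripper value outside its range is refused whole. OPENING is the finger opening in m, from 0 to 0.0854, set as the call begins (- or left out, the last holds). The fingers move at their own pace and stop on an object; FORCE is the grip in N (left out, the last holds). Time passes only in rows, so rows that repeat a pose let the fingers close. It gives the time, the measured TCP pose, the force, the opening and the grip force at its end, in the units of the state.
- readout.state(): the state, without advancing time (a new reading comes with each control period).
- vision.capture(name): name is "scene" or "top" or "wrist"; returns a dict with "img" (480x640x3 uint8, blue, green, red), "fx", "fy", "cx", "cy" (pixels), "position" and "orientation" of the camera in the world. Camera axes: x right, y up, looking along -z (the intrinsics and any distortion apply to the point x, -y, -z); pixel columns grow to the right and rows downward; lengths in m; the calibration is good to about 2 mm. A picture is of the moment at which its call begins. There is no depth.
- order.close_job(): hands the job in; it is judged then, once.
Trained networks look in a picture, given as the dict that the camera call returned (one of the last four; its "shot" number tells which), for a name from the list of things; names that differ only in an ending like _2 or _b are one class to them, and where a whole thing is asked for, a point or a joint stands for the part that bears it (a point fixed in the world has none). Each returns a list of dicts, best first, with "conf" (0 to 1); they miss things now and then, are a little off and sometimes report something else, mostly with a low value. They report only what shows in the picture. A call takes as long as a camera call. They do not tell look-alikes from the thing itself.
- models.masks_of(picture, name): "region" (480x640 bool, what is visible of it) and "point" ([column, row] in pixels, amid what is visible of it).
- models.tip_of(picture, name): "point" ([column, row] in pixels: a listed point, or the origin of a listed thing).
The state is a dict: "time_s": time; "joint_positions": joint angles; "qd": joint speeds; "tau": joint torques, N m; "tool_pos": TCP position; "eef_rot": TCP orientation; "ft_force": force on the tool from outside, world axes, zero at the start; "ft_torque": the same for the moment, N m; "finger_gap": finger opening in m; "gripper_force": force on a finger pad.
Only numpy, scipy, OpenCV 4.12 (cv2) and the standard library are available. Lean on these libraries where they do the work, as an engineer would, in place of code of your own. Each camera call takes 0.05 s, during which the arm holds its last target. There are 200 camera calls.

### The job

The collet closer's link is held in its grey yoke by a steel clevis pin that has been left partly pulled out. Push the pin fully home by its head, then take the spring cotter from the stand and push its straight leg down through the cross hole at the pin's far end until the bow snaps over and hugs the pin, the cotter sitting straight in the hole and square across the pin, not cocked; then let go. Feel for the hole gently rather than forcing the cotter, and leave the other parts on the bench where they are.

Things in the scene. Friction and masses are not known exactly. Their poses are not given: they have to be found in the camera images.
- yoke: Grey steel fork fixed to the bench: base plate 90 x 64 x 10 mm, two upright cheeks 10 mm thick (outer faces at y = +25 and -25 mm, 30 mm long in x, tops 90 mm high), a steel link between them running to +x. Origin: centre of the underside; z up. The clevis pin lies along its y axis, 75 mm above the bench. Turned about the vertical by up to 20 degrees.
- pin (a joint): Slide of the clevis pin along the yoke's y axis, m: 0 = fully home, its head against the +y cheek (a hard stop). It starts 0.014 to 0.026 pulled out towards the yoke's +y, which draws the cross hole towards or into the -y cheek. It slides stiffly, about 4 N.
- pin_head (a point): Centre of the outer flat face of the pin's disc head, which looks to the yoke's +y. The head is 32 mm across and 9 mm thick; the face is 34 mm from the yoke's middle when the pin is home. Axes as the yoke's.
- pin_hole (a point): Nominal centre of the cross hole, on the pin's axis, 77 mm to the yoke's -y from point pin_head (home: 18 mm outside the -y cheek). The end piece is screwed in more or less, so the true hole lies up to 10 mm either way along the pin from here. Pin 18 mm round; hole 7 x 7 mm, straight through along z, its mouth 9 mm above the axis; the pin runs 14 mm past it. Axes as the yoke's.
- clip: Spring cotter (hair pin) of bright 5 mm wire, 85 mm long, upright in one slot of the stand: coil on top, below it a straight leg and on its +x side a springy bowed leg. z runs up the straight leg. The origin is the point of the leg's centre line that lies on the pin's axis when home. It goes in with x across the pin, bow to either side. About 50 g.
- clip_coil (a point): Centre of the cotter's coil, at x = +5, z = +45 mm in the cotter's frame. The coil is 20 mm in diameter and 15 mm long along the cotter's y, with flat ends: grip it across these from above. Its underside rests on the stand's shelf. Axes as the cotter's.
- clip_tip (a point): Round end of the cotter's straight leg (5 mm thick), 30 mm below the cotter's origin. The bow's flared tip is at x = +15, z = -22 mm and its narrowest place at z = -9 mm in the cotter's frame, so the leg enters the hole before the bow meets the pin.
- bow (a joint): How far the bow is sprung open, rad: 0 = relaxed; spring 12 N m/rad. With the leg in the hole it meets the pin about 20 mm short of home; a push of 8 to 15 N opens it to 0.06-0.08, it snaps over about 8 mm short of home and draws the cotter in, back to near 0. At home the bow meets the pin's top and the push rises again.
- stand: Wooden stand fixed to the bench: foot 150 x 60 mm, shelf 140 x 36 mm with its top 75 mm high. Two slots in the shelf, 28 mm (x) by 8 mm (y), at x = -35 and +35 mm: the cotter hangs in one (either), a plain drift in the other. Origin: centre of the underside, z up.
- drift: A plain dark steel drift, not needed: straight 6 mm shank 60 mm long under a solid round head 18 mm in diameter and 15 mm high, hanging in the stand's other slot. Leave it. Origin at the shank's lower end, z up.
- collet_a: A dark steel collet standing on the bench, 36 mm in diameter, 65 mm tall. Leave it. Origin at the centre of its underside.
- collet_b: A dark steel collet standing on the bench, 30 mm in diameter, 55 mm tall. Leave it. Origin at the centre of its underside.
- collet_c: A dark steel collet standing on the bench, 40 mm in diameter, 70 mm tall. Leave it. Origin at the centre of its underside.
- lock_ring: A dark steel ring lying on the bench, 52 mm outside, 34 mm inside diameter, 12 mm high. Leave it. Origin at the centre of its underside.
- wrench: A 150 mm wrench lying on the bench. Leave it.
There are look-alikes about, which are no part of the job. Leave any green look-alike of the clip alone.

How it is judged:
By the outcome, as a careful person would: the job done as asked, in the order asked, and still so for the second after the job is handed in, with the robot touching nothing.
It also fails if it takes over 64 s, if anything falls off the work surface, if the arm or the gripper's body presses on something with over 40 N, if the wrist force passes 120 N, or if a joint passes its speed limit or range.

## Working session

There is one attempt and no reset: what is moved stays moved. The work goes in short steps, Python scripts to look and compute and a shell command to move; the robot and the scene stay as the last step left them, time stands still between calls to the robot, and variables do not carry over. Pictures are saved under pics/ and viewed, at most 14 in all, crops included, and the job is handed in when it is done.

```bash
ls; mkdir -p pics
cat > h.py <<'E'
import numpy as np, cv2
from station import readout, vision, order, models, r
def ray(p,px):
    R=np.array(p["orientation"]); d=np.array([(px[0]-p["cx"])/p["fx"],-(px[1]-p["cy"])/p["fy"],-1.0])
    d=R@d; return np.array(p["position"]),d/np.linalg.norm(d)
def atz(p,px,z):
    o,d=ray(p,px); return o+d*(z-o[2])/d[2]
def tri(obs):
    A=np.zeros((3,3));b=np.zeros(3)
    for p,px in obs:
        o,d=ray(p,px);M=np.eye(3)-np.outer(d,d);A+=M;b+=M@o
    x=np.linalg.solve(A,b)
    return x,[np.linalg.norm((np.eye(3)-np.outer(d,d))@(x-o)) for o,d in [ray(*q) for q in obs]]
def proj(p,X):
    c=np.array(p["orientation"]).T@(np.array(X)-p["position"])
    return np.array([p["cx"]+p["fx"]*c[0]/-c[2],p["cy"]-p["fy"]*c[1]/-c[2]])
E
python3 - <<'E'
from h import *
np.set_printoptions(precision=4,suppress=True)
print(r.finger_overhang, [k for k in vision.capture("top")])
P={}
for n in("scene","top"):
    p=P[n]=vision.capture(n); cv2.imwrite(f"pics/{n}0.png",p["img"])
    print(n,p["position"],p["fx"],p["cx"],p["cy"],[k for k in p])
    for t in("pin_head","pin_hole","clip_coil","clip_tip","clip","yoke","stand","drift"):
        print(t,[(round(d["conf"],2),np.round(d["point"],1)) for d in models.tip_of(p,t)[:4]])
E
```

```text
pics
0.019 ['img', 'fx', 'fy', 'cx', 'cy', 'position', 'orientation', 'shot']
scene [ 0.9376 -0.6316  0.6664] 490.8440741387544 323.3412846327061 239.87442160733565 ['img', 'fx', 'fy', 'cx', 'cy', 'position', 'orientation', 'shot']
pin_head [(0.74, array([355.9, 211.9]))]
pin_hole [(0.72, array([261. , 337.9])), (0.56, array([325.1, 227. ]))]
clip_coil [(0.69, array([333.7, 316.1])), (0.65, array([204.1, 272.8])), (0.59, array([220.3, 371.3])), (0.56, array([274.2, 311.1]))]
clip_tip [(0.85, array([305.5, 293.7])), (0.66, array([176.4, 402.8])), (0.62, array([270.5, 337.9])), (0.55, array([233.6, 259.8]))]
clip [(0.83, array([223.1, 263.5])), (0.64, array([313.1, 305.9])), (0.23, array([373.2, 323.9]))]
yoke [(0.58, array([331.6, 254.7])), (0.46, array([377.6, 179.9]))]
stand [(0.78, array([262.2, 340.5]))]
drift [(0.71, array([239.4, 326.4]))]
top [ 0.3726 -0.0052  1.1009] 511.41868555126933 320.2365277739043 247.32067838079814 ['img', 'fx', 'fy', 'cx', 'cy', 'position', 'orientation', 'shot']
pin_head [(0.8, array([279.3, 258.4]))]
pin_hole [(0.53, array([316.3, 268.3])), (0.44, array([348.1, 325.2]))]
clip_coil [(0.73, array([471.9, 258.9])), (0.72, array([166. , 305.1])), (0.56, array([375.5, 225.1])), (0.52, array([411.2, 342.7]))]
clip_tip [(0.7, array([372. , 340.5])), (0.59, array([509.4, 269.4])), (0.59, array([367.9, 259.5]))]
clip [(0.69, array([371.1, 245.1])), (0.61, array([491.2, 261.1])), (0.54, array([386.1, 343.6])), (0.46, array([430.5, 242.7]))]
yoke [(0.72, array([309. , 271.5])), (0.42, array([163.4, 305.5]))]
stand [(0.96, array([427.6, 259. ])), (0.24, array([430.7, 243.6]))]
drift [(0.61, array([432.3, 275.4])), (0.45, array([361.9, 193.5]))]
```

View pics/top0.png

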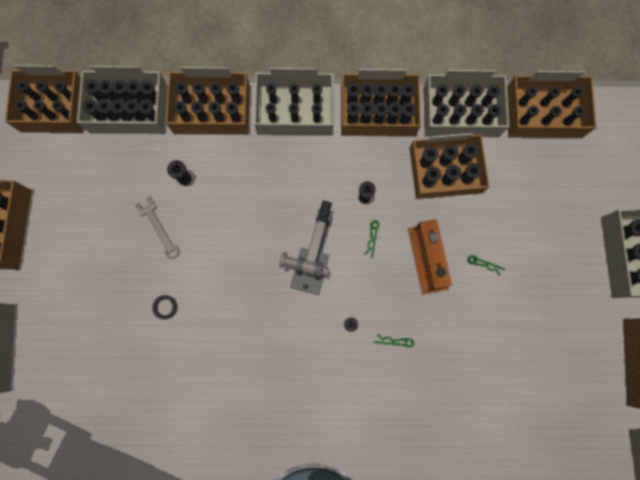

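View pics/scene0.png

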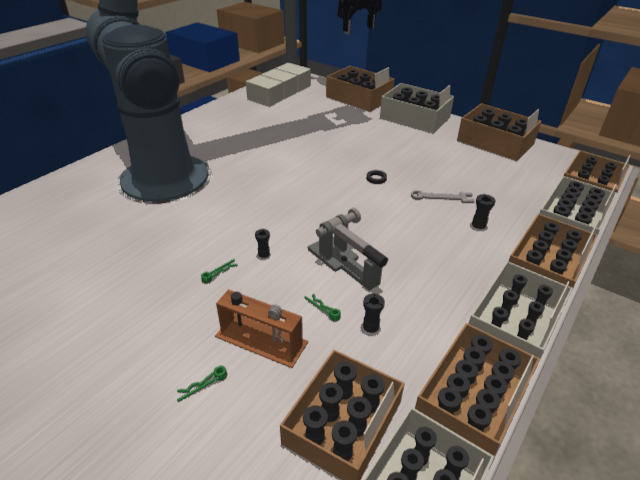

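The top view shows the yoke at about (310,270) with the pin head at left, (283,259). The stand is at (430,257), with the bright cotter's coil at (433,238) and the drift at (440,271). Three green look-alikes lie on the bench. The scene view agrees, with the coil at (275,311) and the head at (353,214).

Run:
```python
from h import *
np.set_printoptions(precision=4,suppress=True)
t=vision.capture("top"); s=vision.capture("scene")
def near(p,name,px):
    c=[(np.hypot(*(np.array(d["point"])-px)),d["point"],d["conf"]) for d in models.tip_of(p,name)]
    return min(c,key=lambda a:a[0]) if c else None
for n,a,b in(("pin_head",(280,259),(356,212)),("pin_hole",(328,270),(325,227)),("clip_coil",(433,238),(275,311)),("drift",(440,271),(238,326))):
    A=near(t,n,a);B=near(s,n,b);print(n,A,B, tri([(t,A[1]),(s,B[1])]))
print("coil px",tri([(t,(433,238)),(s,(275,312))]))
print("head@75",atz(t,(280,259),.075),"drift head",atz(t,(440,271),.085),"coil@.085",atz(t,(433,238),.085))
for p in(t,s):
    for n in("yoke","stand"):
        for d in models.masks_of(p,n)[:2]: print(n,d["conf"],d["point"],d["region"].sum())
im=cv2.resize(t["img"][200:310,255:465],None,fx=3.8,fy=3.8,interpolation=cv2.INTER_CUBIC);cv2.imwrite("pics/c1.png",im)
w=vision.capture("wrist");print("wrist",w["position"],w["orientation"],readout.state()["tool_pos"],readout.state()["eef_rot"],w["fx"])
```

```text
pin_head (np.float64(0.9219544457292641), [280.9, 259.2], 0.51) (np.float64(1.4212670403551708), [355.1, 213.1], 0.67) (array([0.5228, 0.069 , 0.0785]), [np.float64(0.0002522654004604086), np.float64(0.0002522654004603479)])
pin_hole (np.float64(11.4934764105557), [316.7, 267.9], 0.7) (np.float64(2.5), [325.0, 229.5], 0.75) (array([ 0.5042, -0.0052,  0.0738]), [np.float64(0.0025801443994856645), np.float64(0.0025801443994856324)])
clip_coil (np.float64(0.6324555320336939), [432.4, 238.2], 0.46) (np.float64(0.3162277660168559), [275.1, 311.3], 0.53) (array([ 0.5687, -0.2373,  0.0825]), [np.float64(0.0007915318895377518), np.float64(0.0007915318895377076)])
drift (np.float64(9.82293235240882), [432.0, 276.7], 0.59) (np.float64(2.2360679774997796), [238.4, 328.2], 0.51) (array([ 0.4972, -0.2529,  0.0068]), [np.float64(0.0014725623122440492), np.float64(0.0014725623122441066)])
coil px (array([ 0.5692, -0.2385,  0.0822]), [np.float64(0.0009423342815480891), np.float64(0.0009423342815480769)])
head@75 [0.5235 0.0709 0.075 ] drift head [ 0.5009 -0.2506  0.085 ] coil@.085 [ 0.568  -0.2385  0.085 ]
yoke 0.63 [312.4, 258.1] 2212
stand 0.94 [428.4, 260.1] 1939
stand 0.96 [259.5, 328.7] 3928
wrist [0.0798 0.6506 0.3747] [[ 0.245  -0.9187 -0.3097]
 [ 0.9695  0.2323  0.0779]
 [ 0.0003 -0.3194  0.9476]] [0.1594 0.6302 0.2503] [[-0.9695  0.2453 -0.    ]
 [ 0.2453  0.9695  0.    ]
 [ 0.      0.     -1.    ]] 408.93429265261847
```

View pics/c1.png

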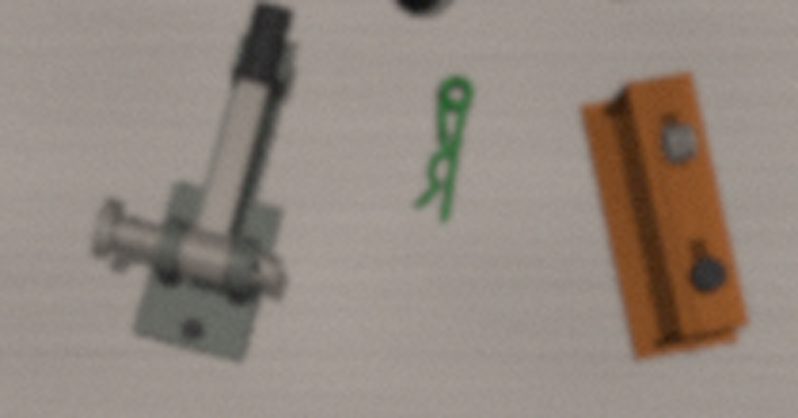

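```bash
python3 -m creep '[{"dx":-0.485,"dy":-0.5065,"dz":0.05,"twist":1.646},{"dx":-0.485,"dy":-0.5065,"dz":0.05,"twist":1.646},{"dx":-0.485,"dy":-0.5065,"dz":0.05,"twist":1.646},{"dx":-0.485,"dy":-0.5065,"dz":0.05,"twist":1.646},{"dx":-0.485,"dy":-0.5065,"dz":0.05,"twist":1.646},{"dx":-0.485,"dy":-0.5065,"dz":0.05,"twist":1.646},{"dx":-0.485,"dy":-0.5065,"dz":0.05,"twist":1.646},{"dx":-0.485,"dy":-0.5065,"dz":0.05,"twist":1.646},{"dx":-0.485,"dy":-0.5065,"dz":0.05,"twist":1.646},{"dx":-0.485,"dy":-0.5065,"dz":0.05,"twist":1.646},{"dx":-0.485,"dy":-0.5065,"dz":0.05,"twist":1.646},{"dx":-0.485,"dy":-0.5065,"dz":0.05,"twist":1.646},{"dx":-0.485,"dy":-0.5065,"dz":0.05,"twist":1.646},{"dx":-0.485,"dy":-0.5065,"dz":0.05,"twist":1.646},{"dx":-0.485,"dy":-0.5065,"dz":0.05,"twist":1.646},{"dx":-0.485,"dy":-0.5065,"dz":0.05,"twist":1.646}]' 0
python3 - <<'E'
from h import *
np.set_printoptions(precision=4,suppress=True)
s=readout.state();print(s["eef_rot"],s["joint_positions"])
w=vision.capture("wrist");cv2.imwrite("pics/w1.png",w["img"])
for n in("pin_head","pin_hole","yoke"):
    for d in models.tip_of(w,n)[:3]:
        z=0 if n=="yoke" else .075
        print(n,round(d["conf"],2),d["point"],atz(w,d["point"],z))
E
```

```text
time_s: 3.7
tool_pos: [0.5051, 0.0211, 0.2005]
eef_rot: [[0.316, 0.949, 0.0], [0.949, -0.316, -0.0], [0.0, 0.0, -1.0]]
ft_force: [0.5, -1.4, 0.5]
finger_gap: -0.0001
gripper_force: 0.0
[[ 0.3159  0.9488  0.0003]
 [ 0.9488 -0.3159 -0.    ]
 [ 0.0001  0.0003 -1.    ]] [-0.1829 -0.0449  1.9657  0.      1.2205  0.1385]
pin_head 0.63 [327.2, 157.1] [0.5252 0.0715 0.075 ]
yoke 0.62 [329.7, 222.0] [0.509  0.0127 0.    ]
```

View pics/w1.png

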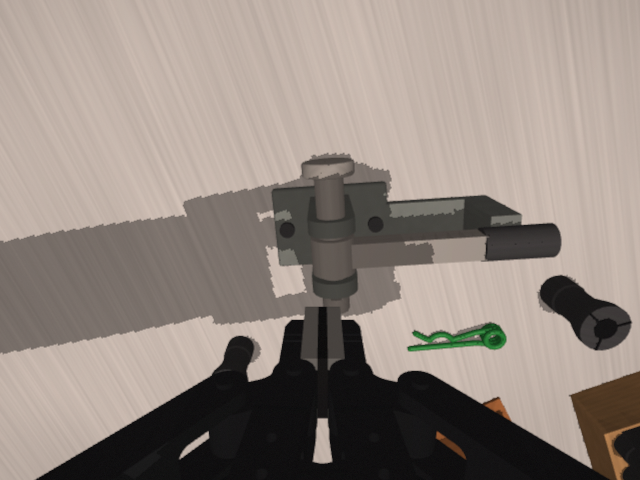

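The wrist view shows the yoke straight ahead, with the head face at (327,160), cheek tops at (332,228) and (335,285), and base corners at (273,190), (387,183) and (278,265). The fingers hide the pin's end.

Run:
```python
from h import *
np.set_printoptions(precision=4,suppress=True)
w=vision.capture("wrist")
def ang(a,b,z):
    A=atz(w,a,z);B=atz(w,b,z);d=B-A;print(A,B,np.linalg.norm(d),np.degrees(np.arctan2(d[1],d[0])))
ang((273,190),(387,183),.01);ang((278,265),(273,190),.01)
# pin axis: edges of thin pin shank in image
g=cv2.cvtColor(w["img"],cv2.COLOR_BGR2GRAY)
for row in(190,200): print(row,g[row,305:355:1])
im=cv2.resize(w["img"][130:330,230:430],None,fx=3,fy=3,interpolation=cv2.INTER_CUBIC);cv2.imwrite("pics/w1c.png",im)
```

```text
[0.4761 0.0531 0.01  ] [0.5616 0.0303 0.01  ] 0.08843695028602801 -14.937013685755955
[ 0.458  -0.0067  0.01  ] [0.4761 0.0531 0.01  ] 0.06248095492484445 73.1298089204049
190 [69 68 69 69 70 69 69 70 69 74 78 81 83 84 87 89 90 90 91 91 92 93 94 94
 93 92 91 90 89 89 86 86 84 82 78 77 74 70 66 70 70 70 69 69 69 69 71 71
 71 70]
200 [70 70 70 65 52 47 48 49 48 58 73 78 81 82 85 88 90 90 91 91 91 93 94 93
 94 93 91 90 89 87 87 86 85 83 80 78 77 71 63 49 49 48 48 49 53 64 71 71
 71 71]
```

View pics/w1c.png

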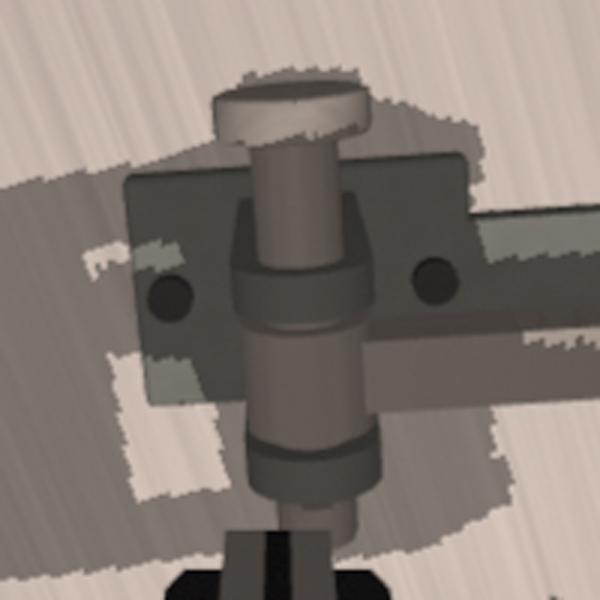

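```bash
python3 -m creep '[{"dx":0.0892,"dy":0.0012,"dz":0.0,"twist":-0.056},{"dx":0.0892,"dy":0.0012,"dz":0.0,"twist":-0.056},{"dx":0.0892,"dy":0.0012,"dz":0.06,"twist":-0.056},{"dx":0.0892,"dy":0.0012,"dz":0.12,"twist":-0.056},{"dx":0.0892,"dy":0.0012,"dz":0.12,"twist":-0.056},{"dx":0.0892,"dy":0.0012,"dz":0.12,"twist":-0.056}]'
python3 - <<'E'
from h import *
np.set_printoptions(precision=4,suppress=True)
w=vision.capture("wrist");print(readout.state()["ft_force"])
for n in("pin_head","pin_hole"):
    for d in models.tip_of(w,n)[:3]: print(n,round(d["conf"],2),d["point"],atz(w,d["point"],.075))
E
```

```text
time_s: 4.7
tool_pos: [0.5364, 0.1043, 0.0825]
eef_rot: [[0.264, 0.965, 0.003], [0.965, -0.264, -0.0], [0.001, 0.003, -1.0]]
ft_force: [0.1, 0.5, 0.0]
finger_gap: -0.0002
gripper_force: 0.0
[0.5992 0.2877 0.5695]
pin_head 0.96 [317.5, 421.1] [0.5252 0.0703 0.075 ]
```

```bash
python3 -m creep '[{"dx":-0.01},{"dx":-0.015},{"dx":-0.018},{"dx":-0.02},{"dx":-0.022},{"dx":-0.024},{"dx":-0.026},{"dx":-0.028},{"dx":-0.030},{"dx":-0.032},{"dx":-0.034},{"dx":-0.036},{"dx":-0.038},{"dx":-0.040},{"dx":-0.042},{"dx":-0.044}]'
```

```text
schema error: expected keys dx, dy, dz, twist
```

```bash
python3 -m creep '[{"dx":-0.010,"dy":0,"dz":0,"twist":0},{"dx":-0.015,"dy":0,"dz":0,"twist":0},{"dx":-0.020,"dy":0,"dz":0,"twist":0},{"dx":-0.023,"dy":0,"dz":0,"twist":0},{"dx":-0.026,"dy":0,"dz":0,"twist":0},{"dx":-0.029,"dy":0,"dz":0,"twist":0},{"dx":-0.032,"dy":0,"dz":0,"twist":0},{"dx":-0.035,"dy":0,"dz":0,"twist":0},{"dx":-0.038,"dy":0,"dz":0,"twist":0},{"dx":-0.041,"dy":0,"dz":0,"twist":0},{"dx":-0.043,"dy":0,"dz":0,"twist":0},{"dx":-0.045,"dy":0,"dz":0,"twist":0}]'
```

```text
time_s: 6.35
tool_pos: [0.523, 0.0608, 0.0804]
eef_rot: [[0.264, 0.965, 0.0], [0.965, -0.264, -0.0], [0.0, 0.0, -1.0]]
ft_force: [2.5, 4.2, -1.0]
finger_gap: -0.0001
gripper_force: 2.1
```

```bash
python3 -m creep '[{"dx":-0.001,"dy":0,"dz":0,"twist":0},{"dx":-0.002,"dy":0,"dz":0,"twist":0},{"dx":-0.003,"dy":0,"dz":0,"twist":0},{"dx":-0.004,"dy":0,"dz":0,"twist":0},{"dx":-0.004,"dy":0,"dz":0,"twist":0}]'; python3 -m creep '[{"dx":-0.001,"dy":0,"dz":0,"twist":0},{"dx":-0.002,"dy":0,"dz":0,"twist":0},{"dx":-0.002,"dy":0,"dz":0,"twist":0}]'
```

```text
time_s: 6.98
tool_pos: [0.5219, 0.057, 0.0804]
eef_rot: [[0.264, 0.965, 0.0], [0.965, -0.264, -0.0], [-0.0, 0.0, -1.0]]
ft_force: [2.5, 1.9, -0.5]
finger_gap: -0.0001
gripper_force: 1.7
time_s: 7.35
tool_pos: [0.5215, 0.0552, 0.0804]
eef_rot: [[0.264, 0.965, 0.0], [0.965, -0.264, 0.0], [0.0, 0.0, -1.0]]
ft_force: [3.1, 3.6, -1.5]
finger_gap: 0.0001
gripper_force: 2.3
```

```bash
python3 -m creep '[{"dx":-0.001,"dy":0,"dz":0,"twist":0},{"dx":-0.0015,"dy":0,"dz":0,"twist":0},{"dx":-0.0015,"dy":0,"dz":0,"twist":0}]'; python3 -m creep '[{"dx":-0.001,"dy":0,"dz":0,"twist":0},{"dx":-0.0015,"dy":0,"dz":0,"twist":0},{"dx":-0.0015,"dy":0,"dz":0,"twist":0}]'
```

```text
time_s: 7.72
tool_pos: [0.5215, 0.0551, 0.0805]
eef_rot: [[0.264, 0.964, 0.002], [0.964, -0.264, 0.003], [0.003, 0.001, -1.0]]
ft_force: [4.6, 11.0, -2.0]
finger_gap: -0.0002
gripper_force: 5.8
time_s: 8.1
tool_pos: [0.5215, 0.0551, 0.0805]
eef_rot: [[0.265, 0.964, 0.003], [0.964, -0.265, 0.006], [0.007, 0.001, -1.0]]
ft_force: [7.7, 18.1, -2.6]
finger_gap: -0.0
gripper_force: 9.4
```

```bash
python3 -m creep '[{"dx":0.015,"dy":0,"dz":0,"twist":0},{"dx":0.025,"dy":0,"dz":0,"twist":0},{"dx":0.025,"dy":0,"dz":-0.06,"twist":0},{"dx":0.025,"dy":0,"dz":-0.11,"twist":0.2},{"dx":-0.03,"dy":-0.03,"dz":-0.11,"twist":0.4},{"dx":-0.085,"dy":-0.05,"dz":-0.11,"twist":0.6},{"dx":-0.085,"dy":-0.05,"dz":-0.11,"twist":0.8},{"dx":-0.085,"dy":-0.05,"dz":-0.11,"twist":1.0},{"dx":-0.085,"dy":-0.05,"dz":-0.11,"twist":1.2},{"dx":-0.085,"dy":-0.05,"dz":-0.11,"twist":1.4},{"dx":-0.085,"dy":-0.05,"dz":-0.11,"twist":1.571},{"dx":-0.085,"dy":-0.05,"dz":-0.11,"twist":1.571},{"dx":-0.085,"dy":-0.05,"dz":-0.11,"twist":1.571}]' 0.03
python3 - <<'E'
from h import *
np.set_printoptions(precision=4,suppress=True)
w=vision.capture("wrist")
for n,z in(("pin_head",.075),("pin_hole",.075),("yoke",0)):
    for d in models.tip_of(w,n)[:3]: print(n,round(d["conf"],2),d["point"],atz(w,d["point"],z))
p=proj(w,(.4985,-.0297,.084));print(p)
x,y=int(p[0]),int(p[1]);x0=max(0,x-80);y0=max(0,y-80);print(x0,y0)
np.save("w2.npy",w["img"]);cv2.imwrite("pics/w2.png",cv2.resize(w["img"][y0:y0+150,x0:x0+190],None,fx=4,fy=4,interpolation=cv2.INTER_CUBIC))
import pickle;pickle.dump(w,open("w2.pkl","wb"))
E
```

```text
time_s: 9.72
tool_pos: [0.4497, -0.0166, 0.1902]
eef_rot: [[0.965, -0.263, -0.001], [-0.263, -0.965, -0.001], [-0.001, 0.001, -1.0]]
ft_force: [-0.2, -0.4, -0.1]
finger_gap: 0.0297
gripper_force: 0.0
pin_head 0.96 [187.3, 166.6] [0.5181 0.0461 0.075 ]
pin_head 0.34 [323.0, 161.9] [ 0.5    -0.0306  0.075 ]
pin_hole 0.97 [321.5, 164.0] [ 0.499  -0.0294  0.075 ]
yoke 0.71 [262.4, 152.6] [0.5096 0.0139 0.    ]
[322.1849 166.9195]
242 86
```

View pics/w2.png

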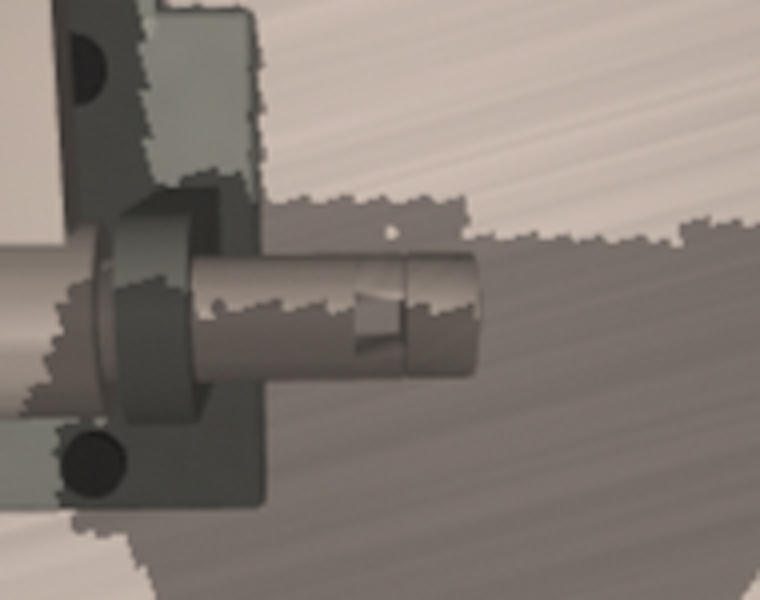

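The wrist view shows the pin home, with the square cross hole at full-image pixel (337,165). It is about 15 px beyond the nominal point, and the pin's end is at column 362.

Run:
```python
from h import *
import pickle
np.set_printoptions(precision=4,suppress=True)
w=pickle.load(open("w2.pkl","rb"))
H=atz(w,(337,165),.083);print("hole",H,"end",atz(w,(362,164.5),.075))
g=cv2.GaussianBlur(cv2.cvtColor(w["img"],cv2.COLOR_BGR2GRAY),(0,0),1).astype(float)
print(np.array(w["orientation"]))
for lo,hi in((145,155),(174,187)):
    xs=np.arange(296,358);d=np.abs(np.diff(g[lo:hi,:],axis=0))[:,xs]
    ys=lo+.5+(d*np.arange(d.shape[0])[:,None]).sum(0)/d.sum(0)
    k=np.polyfit(xs,ys,1);print(k,np.std(ys-np.polyval(k,xs)))
a,b=atz(w,(187.3,166.6),.075),atz(w,(337,165),.075);d=a-b;print("axis deg",np.degrees(np.arctan2(d[1],d[0])))
# stand, coil
t=vision.capture("top")
```

```text
hole [ 0.4972 -0.038   0.083 ] end [ 0.4926 -0.052   0.075 ]
[[-0.2629  0.9145  0.3074]
 [-0.9648 -0.2494 -0.0834]
 [ 0.0004 -0.3185  0.9479]]
[ -0.0246 158.1515] 0.3842278057295113
[  0.0194 173.3766] 0.6301638435669052
axis deg 75.35912850213565
```

```bash
python3 -m creep '[{"dx":0.129,"dy":0.206,"dz":-0.02,"twist":-0.49},{"dx":0.129,"dy":0.206,"dz":-0.02,"twist":-0.49},{"dx":0.129,"dy":0.206,"dz":-0.02,"twist":-0.49},{"dx":0.129,"dy":0.206,"dz":-0.02,"twist":-0.49},{"dx":0.129,"dy":0.206,"dz":-0.02,"twist":-0.49},{"dx":0.129,"dy":0.206,"dz":-0.02,"twist":-0.49},{"dx":0.129,"dy":0.206,"dz":-0.02,"twist":-0.49}]' 0.04
python3 - <<'E'
from h import *
np.set_printoptions(precision=4,suppress=True)
w=vision.capture("wrist")
for n,z in(("clip_coil",.085),("drift",.0),("stand",0),("clip_tip",.01)):
    for d in models.tip_of(w,n)[:3]: print(n,round(d["conf"],2),d["point"],atz(w,d["point"],z))
cv2.imwrite("pics/w3.png",w["img"])
import pickle;pickle.dump(w,open("w3.pkl","wb"))
E
```

```text
time_s: 10.85
tool_pos: [0.5196, -0.2478, 0.21]
eef_rot: [[0.975, 0.222, -0.001], [0.222, -0.975, 0.001], [-0.001, -0.001, -1.0]]
ft_force: [-0.4, -0.1, 0.4]
finger_gap: 0.0402
gripper_force: 0.0
clip_coil 0.81 [191.5, 55.9] [ 0.61   -0.1522  0.085 ]
clip_coil 0.75 [328.5, 159.9] [ 0.5714 -0.2396  0.085 ]
clip_coil 0.71 [435.5, 217.3] [ 0.5518 -0.3132  0.085 ]
drift 0.81 [324.7, 239.4] [ 0.4956 -0.2552  0.    ]
stand 0.55 [324.4, 186.6] [ 0.54   -0.2447  0.    ]
clip_tip 0.93 [502.6, 257.6] [ 0.5165 -0.4045  0.01  ]
clip_tip 0.84 [324.0, 157.8] [ 0.5638 -0.2388  0.01  ]
clip_tip 0.79 [154.4, 343.9] [ 0.3668 -0.1257  0.01  ]
```

View pics/w3.png

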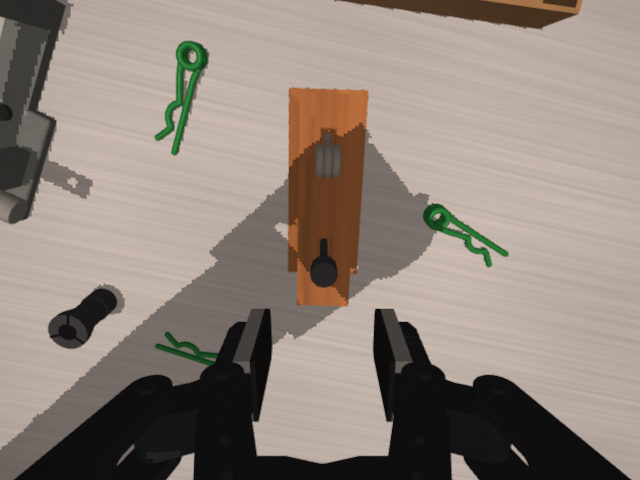

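The cotter's coil is at (328,160), with its slot showing above it at (328,133), and the drift is at (323,270). The fingers are aligned to the stand within about 1.5°.

```bash
python3 -m creep '[{"dx":0.051,"dy":0.003,"dz":0.03,"twist":0.025},{"dx":0.051,"dy":0.003,"dz":0.07,"twist":0.025},{"dx":0.051,"dy":0.003,"dz":0.095,"twist":0.025},{"dx":0.051,"dy":0.003,"dz":0.107,"twist":0.025},{"dx":0.051,"dy":0.003,"dz":0.110,"twist":0.025},{"dx":0.051,"dy":0.003,"dz":0.113,"twist":0.025},{"dx":0.051,"dy":0.003,"dz":0.113,"twist":0.025}]' 0.04
python3 -m creep '[{"dx":0,"dy":0,"dz":0,"twist":0},{"dx":0,"dy":0,"dz":0,"twist":0},{"dx":0,"dy":0,"dz":0,"twist":0},{"dx":0,"dy":0,"dz":0,"twist":0},{"dx":0,"dy":0,"dz":0,"twist":0}]' 0.01 40
```

```text
time_s: 11.98
tool_pos: [0.5708, -0.2412, 0.0983]
eef_rot: [[0.981, 0.196, 0.001], [0.196, -0.981, -0.001], [0.001, 0.001, -1.0]]
ft_force: [0.4, -0.2, -0.1]
finger_gap: 0.04
gripper_force: 0.0
time_s: 12.6
tool_pos: [0.5708, -0.2411, 0.098]
eef_rot: [[0.98, 0.197, 0.001], [0.197, -0.98, -0.001], [0.001, 0.001, -1.0]]
ft_force: [-1.1, 0.8, 5.5]
finger_gap: 0.0138
gripper_force: 43.3
```

```bash
python3 -m creep '[{"dx":0,"dy":0,"dz":-0.01,"twist":0},{"dx":0,"dy":0,"dz":-0.03,"twist":0},{"dx":0,"dy":0,"dz":-0.06,"twist":0},{"dx":0,"dy":0,"dz":-0.10,"twist":0},{"dx":0,"dy":0,"dz":-0.13,"twist":0},{"dx":0,"dy":0,"dz":-0.13,"twist":0},{"dx":0,"dy":0,"dz":-0.13,"twist":0}]'
python3 - <<'E'
from h import *
np.set_printoptions(precision=4,suppress=True)
s=readout.state();T=np.array(s["tool_pos"]);R=np.array(s["eef_rot"])
t=vision.capture("scene");w=vision.capture("wrist")
print(proj(t,T),proj(w,T),proj(w,T+[0,0,-.088]))
for p,nm in((t,"scene"),(w,"wrist")):
  for n in("clip_coil","clip_tip"):
    print(nm,n,[(round(d["conf"],2),d["point"]) for d in models.tip_of(p,n)])
x,y=proj(t,T).astype(int);print(x-60,y-40)
a=cv2.resize(t["img"][y-40:y+80,x-60:x+60],None,fx=4,fy=4,interpolation=cv2.INTER_CUBIC)
cv2.imwrite("pics/g1.png",a); import pickle;pickle.dump((t,w,T,R),open("g1.pkl","wb"))
E
```

```text
time_s: 13.48
tool_pos: [0.5699, -0.2406, 0.2266]
eef_rot: [[0.981, 0.197, -0.001], [0.197, -0.981, 0.001], [-0.001, -0.001, -1.0]]
ft_force: [-0.2, 0.5, -0.7]
finger_gap: 0.0138
gripper_force: 42.7
[269.0413 242.9866] [323.5289 354.2504] [323.2979 263.3177]
scene clip_coil [(0.78, [267.7, 250.6]), (0.66, [333.4, 315.0]), (0.63, [204.6, 281.6]), (0.6, [217.5, 372.5])]
scene clip_tip [(0.84, [178.8, 399.4]), (0.77, [304.2, 292.3]), (0.76, [233.5, 259.7]), (0.49, [269.3, 282.3])]
wrist clip_coil [(0.96, [322.7, 332.2]), (0.75, [197.6, 129.2]), (0.66, [423.6, 261.6]), (0.37, [320.2, 238.5])]
wrist clip_tip [(0.94, [184.9, 215.0]), (0.65, [323.2, 272.3]), (0.65, [492.1, 295.7]), (0.36, [168.4, 380.7])]
209 202
```

View pics/g1.png

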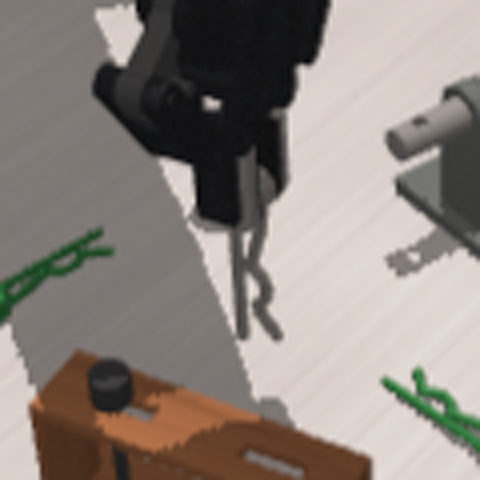

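The scene crop shows the cotter held upright. The straight leg's end is at crop (242,336), and the bow is on the right, the tool's +x side, so the leg sits about 5 mm to the tool's −x.

Run:
```python
from h import *
import pickle
np.set_printoptions(precision=4,suppress=True)
t,w,T,R=pickle.load(open("g1.pkl","rb"))
for a,b in(((269.4,285.6),(323.2,272.3)),((267.7,250.6),(322.7,332.2))):
    X,e=tri([(t,a),(w,b)]);print("tri",X,e,"tool",R.T@(X-T))
for dz,dx in((.088,-.005),(.088,-.002),(.080,.010),(.013,0)):
    X=T+R@[dx,0,dz];print(dx,dz,proj(t,X),proj(w,X))
im=np.hstack([cv2.resize(w["img"][230:330,270:370],None,fx=4,fy=4,interpolation=cv2.INTER_CUBIC)]);cv2.imwrite("pics/g2.png",im)
```

```text
tri [ 0.5655 -0.2414  0.1411] [np.float64(0.00010309484854465682), np.float64(0.00010309484854472034)] tool [-0.0044  0.      0.0855]
tri [ 0.5677 -0.2408  0.2105] [np.float64(0.0012417810309308846), np.float64(0.0012417810309308052)] tool [-0.0022 -0.0002  0.016 ]
-0.005 0.088 [269.1973 286.6623] [323.1463 271.8204]
-0.002 0.088 [270.9248 287.2636] [323.1519 266.8141]
0.01 0.08 [277.6597 285.8974] [323.1978 251.2348]
0 0.013 [269.5205 250.035 ] [323.4485 334.7029]
```

View pics/g2.png

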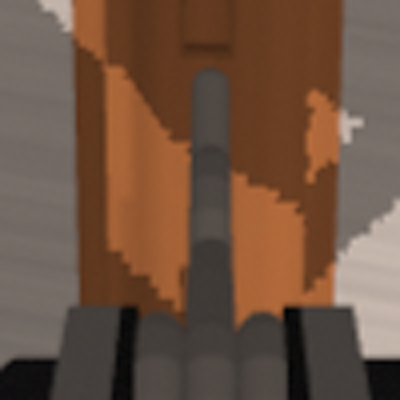

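```bash
python3 -m creep '[{"dx":0,"dy":-0.04,"dz":0,"twist":0.1},{"dx":-0.01,"dy":-0.09,"dz":0,"twist":0.25},{"dx":-0.02,"dy":-0.14,"dz":0,"twist":0.4},{"dx":-0.027,"dy":-0.19,"dz":0,"twist":0.46},{"dx":-0.027,"dy":-0.205,"dz":0,"twist":0.46},{"dx":-0.027,"dy":-0.211,"dz":0.01,"twist":0.46},{"dx":-0.027,"dy":-0.211,"dz":0.025,"twist":0.46},{"dx":-0.027,"dy":-0.211,"dz":0.035,"twist":0.46},{"dx":-0.027,"dy":-0.211,"dz":0.035,"twist":0.46},{"dx":-0.027,"dy":-0.211,"dz":0.035,"twist":0.46}]'
cat > look.py <<'E'
from h import *
import sys,pickle
np.set_printoptions(precision=4,suppress=True)
s=readout.state();T=np.array(s["tool_pos"]);R=np.array(s["eef_rot"])
t=vision.capture("scene");w=vision.capture("wrist");o=vision.capture("top")
pickle.dump((t,w,o,T,R),open(sys.argv[1]+".pkl","wb"))
print(T,R[:,0],s["ft_force"])
for p,nm in((t,"scene"),(w,"wrist")):
  for n in("clip_coil","clip_tip","pin_hole"):
    print(nm,n,[(round(d["conf"],2),d["point"]) for d in models.tip_of(p,n)][:4])
  for dz in(.013,.04,.088): print(dz,proj(p,T+R@[-.005,0,dz]))
  print("hole",proj(p,(.497,-.038,.084)))
def crop(p,X,h,f):
    x,y=proj(p,X).astype(int);print("crop0",x-h,y-h);return cv2.resize(p["img"][y-h:y+h,x-h:x+h],(400,400),interpolation=cv2.INTER_CUBIC)
X=T+R@[-.005,0,.07]
cv2.imwrite("pics/"+sys.argv[1]+".png",np.hstack([crop(t,X,50,4),crop(w,X,60,4)]))
E
python3 look.py a1
```

```text
time_s: 15.02
tool_pos: [0.5027, -0.0398, 0.1924]
eef_rot: [[0.966, -0.26, 0.0], [-0.26, -0.966, -0.0], [0.0, 0.0, -1.0]]
ft_force: [-0.6, -0.5, -1.0]
finger_gap: 0.0138
gripper_force: 42.7
[ 0.5027 -0.0398  0.1924] [ 0.9657 -0.2598  0.0002] [-0.5903 -0.5191 -1.0098]
scene clip_coil [(0.74, [218.2, 371.9]), (0.7, [315.5, 193.9]), (0.69, [204.1, 277.2]), (0.63, [333.6, 312.8])]
scene clip_tip [(0.68, [178.0, 402.2]), (0.65, [314.5, 221.8]), (0.59, [305.9, 295.1]), (0.57, [232.4, 260.8])]
scene pin_hole [(0.55, [311.2, 230.9])]
0.013 [313.8593 190.6934]
0.04 [313.7887 203.0906]
0.088 [313.6696 224.0055]
hole [313.4096 232.1693]
wrist clip_coil [(0.71, [406.8, 33.2]), (0.69, [546.8, 329.9]), (0.59, [322.1, 335.3])]
wrist clip_tip [(0.9, [454.2, 340.0]), (0.83, [416.2, 146.0]), (0.55, [322.9, 271.6]), (0.46, [256.6, 223.4])]
wrist pin_hole [(0.74, [308.5, 256.9])]
0.013 [323.059 345.043]
0.04 [322.9515 312.0538]
0.088 [322.8197 271.6021]
hole [322.3308 260.4495]
crop0 263 166
crop0 262 224
```

View pics/a1.png

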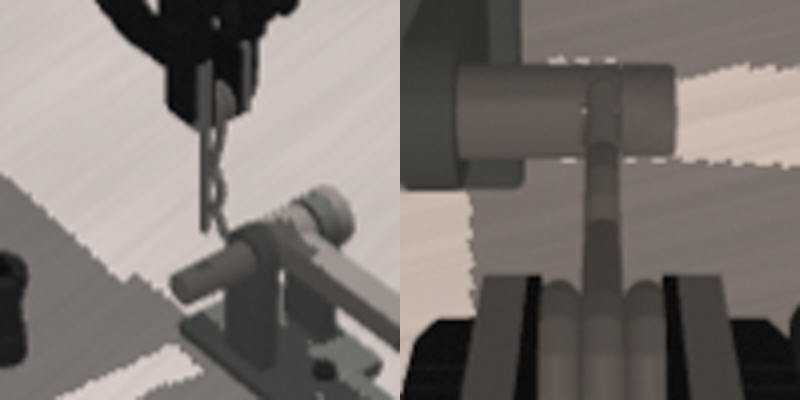

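The left crop shows the leg hanging vertically over the pin's end, with its tip at (205,230) and the hole at (205,268). The right crop shows the hole (columns 585–622) centred on the leg at column 602. The alignment is good, so I'll lower it gently.

```bash
python3 -m creep '[{"dx":-0.0005,"dy":0,"dz":0.008,"twist":0},{"dx":-0.0005,"dy":0,"dz":0.014,"twist":0},{"dx":-0.0005,"dy":0,"dz":0.017,"twist":0},{"dx":-0.0005,"dy":0,"dz":0.019,"twist":0},{"dx":-0.0005,"dy":0,"dz":0.021,"twist":0},{"dx":-0.0005,"dy":0,"dz":0.022,"twist":0},{"dx":-0.0005,"dy":0,"dz":0.022,"twist":0}]';python3 -m creep '[{"dx":0,"dy":0,"dz":0.001,"twist":0},{"dx":0,"dy":0,"dz":0.002,"twist":0},{"dx":0,"dy":0,"dz":0.002,"twist":0}]'
```

```text
time_s: 16.35
tool_pos: [0.502, -0.0392, 0.1703]
eef_rot: [[0.966, -0.259, 0.0], [-0.259, -0.966, -0.0], [0.0, 0.0, -1.0]]
ft_force: [0.4, 0.3, -0.8]
finger_gap: 0.0136
gripper_force: 42.7
time_s: 16.73
tool_pos: [0.5019, -0.0392, 0.1682]
eef_rot: [[0.966, -0.259, -0.0], [-0.259, -0.966, 0.0], [-0.0, -0.0, -1.0]]
ft_force: [-1.1, -0.1, -0.3]
finger_gap: 0.014
gripper_force: 42.7
```

```bash
python3 -m creep '[{"dx":0,"dy":0,"dz":0.001,"twist":0},{"dx":0,"dy":0,"dz":0.002,"twist":0},{"dx":0,"dy":0,"dz":0.003,"twist":0},{"dx":0,"dy":0,"dz":0.003,"twist":0}]';python3 -m creep '[{"dx":0,"dy":0,"dz":0.001,"twist":0},{"dx":0,"dy":0,"dz":0.002,"twist":0},{"dx":0,"dy":0,"dz":0.003,"twist":0},{"dx":0,"dy":0,"dz":0.003,"twist":0}]'; python3 look.py a2 | head -1
```

```text
time_s: 17.23
tool_pos: [0.5019, -0.0392, 0.1652]
eef_rot: [[0.966, -0.259, -0.0], [-0.259, -0.966, 0.0], [-0.0, -0.0, -1.0]]
ft_force: [-0.0, 0.1, -2.0]
finger_gap: 0.0139
gripper_force: 42.7
time_s: 17.73
tool_pos: [0.5019, -0.0392, 0.1622]
eef_rot: [[0.966, -0.259, -0.0], [-0.259, -0.966, 0.0], [-0.0, -0.0, -1.0]]
ft_force: [0.1, 0.2, 0.3]
finger_gap: 0.0138
gripper_force: 42.7
[ 0.5019 -0.0392  0.1622] [ 0.9658 -0.2592 -0.0002] [0.0917 0.1599 0.2832]
```

View pics/a2.png

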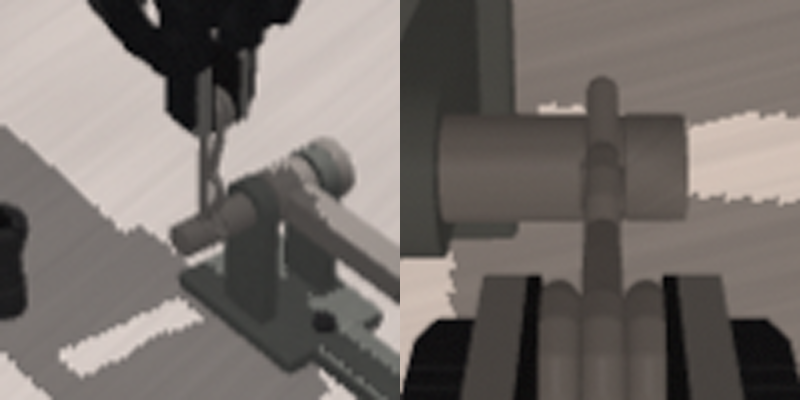

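The leg has entered the hole. The tip is about 9 mm below the mouth with no force, and the bow is in front of the pin.

```bash
python3 -m creep '[{"dx":0,"dy":0,"dz":0.002,"twist":0},{"dx":0,"dy":0,"dz":0.004,"twist":0},{"dx":0,"dy":0,"dz":0.006,"twist":0},{"dx":0,"dy":0,"dz":0.008,"twist":0},{"dx":0,"dy":0,"dz":0.008,"twist":0}]';python3 -m creep '[{"dx":0,"dy":0,"dz":0.001,"twist":0},{"dx":0,"dy":0,"dz":0.002,"twist":0},{"dx":0,"dy":0,"dz":0.003,"twist":0},{"dx":0,"dy":0,"dz":0.004,"twist":0},{"dx":0,"dy":0,"dz":0.004,"twist":0}]'
```

```text
time_s: 18.8
tool_pos: [0.5018, -0.0392, 0.154]
eef_rot: [[0.966, -0.259, -0.0], [-0.259, -0.966, 0.0], [-0.0, -0.0, -1.0]]
ft_force: [0.8, 0.2, -0.3]
finger_gap: 0.0137
gripper_force: 42.7
time_s: 19.42
tool_pos: [0.502, -0.0392, 0.1504]
eef_rot: [[0.966, -0.259, 0.0], [-0.259, -0.966, -0.0], [0.0, -0.0, -1.0]]
ft_force: [0.2, 0.4, -0.4]
finger_gap: 0.0139
gripper_force: 42.8
```

```bash
python3 -m creep '[{"dx":0,"dy":0,"dz":0,"twist":0},{"dx":0,"dy":0,"dz":0.001,"twist":0},{"dx":0,"dy":0,"dz":0.002,"twist":0},{"dx":0,"dy":0,"dz":0.003,"twist":0},{"dx":0,"dy":0,"dz":0.003,"twist":0}]' - 90;python3 -m creep '[{"dx":0,"dy":0,"dz":0.001,"twist":0},{"dx":0,"dy":0,"dz":0.002,"twist":0},{"dx":0,"dy":0,"dz":0.003,"twist":0},{"dx":0,"dy":0,"dz":0.003,"twist":0}]'
```

```text
time_s: 20.05
tool_pos: [0.5021, -0.0393, 0.1475]
eef_rot: [[0.966, -0.259, 0.0], [-0.259, -0.966, -0.0], [0.001, 0.0, -1.0]]
ft_force: [0.8, -0.0, 3.2]
finger_gap: 0.0124
gripper_force: 88.4
time_s: 20.55
tool_pos: [0.5019, -0.0392, 0.1439]
eef_rot: [[0.966, -0.259, 0.0], [-0.259, -0.966, -0.0], [0.0, 0.0, -1.0]]
ft_force: [1.5, 0.1, 0.4]
finger_gap: 0.0124
gripper_force: 88.4
```

```bash
python3 -m creep '[{"dx":0,"dy":0,"dz":0.001,"twist":0},{"dx":0,"dy":0,"dz":0.002,"twist":0},{"dx":0,"dy":0,"dz":0.003,"twist":0},{"dx":0,"dy":0,"dz":0.003,"twist":0}]';python3 -m creep '[{"dx":0,"dy":0,"dz":0.001,"twist":0},{"dx":0,"dy":0,"dz":0.002,"twist":0},{"dx":0,"dy":0,"dz":0.003,"twist":0},{"dx":0,"dy":0,"dz":0.003,"twist":0}]';python3 look.py a3
```

```text
time_s: 21.05
tool_pos: [0.5017, -0.0391, 0.1406]
eef_rot: [[0.966, -0.259, -0.0], [-0.259, -0.966, 0.0], [-0.0, -0.0, -1.0]]
ft_force: [2.2, -0.5, -2.3]
finger_gap: 0.0125
gripper_force: 88.1
time_s: 21.55
tool_pos: [0.5016, -0.0391, 0.1377]
eef_rot: [[0.966, -0.259, -0.001], [-0.259, -0.966, 0.0], [-0.001, -0.0, -1.0]]
ft_force: [2.0, -0.7, -4.7]
finger_gap: 0.0122
gripper_force: 87.9
[ 0.5016 -0.0391  0.1377] [ 0.9658 -0.2592 -0.0006] [ 1.9652 -0.6706 -4.745 ]
scene clip_coil [(0.72, [219.1, 370.0]), (0.67, [203.8, 276.5]), (0.59, [314.3, 217.1]), (0.52, [333.5, 315.8])]
scene clip_tip [(0.89, [178.4, 402.4]), (0.83, [235.9, 261.2]), (0.66, [310.2, 241.7]), (0.53, [304.3, 293.7])]
scene pin_hole [(0.67, [310.5, 234.1])]
0.013 [313.4692 214.9199]
0.04 [313.4021 226.3977]
0.088 [313.2886 245.7991]
hole [313.4096 232.1693]
wrist clip_coil [(0.93, [427.9, 12.6]), (0.64, [319.9, 332.8])]
wrist clip_tip [(0.96, [323.1, 267.0]), (0.66, [483.2, 379.5]), (0.65, [438.2, 149.1])]
wrist pin_hole []
0.013 [322.9053 345.225 ]
0.04 [322.8209 312.1324]
0.088 [322.7175 271.5729]
hole [323.032  298.0896]
crop0 263 188
crop0 262 224
```

```bash
python3 -m creep '[{"dx":0,"dy":0,"dz":0.001,"twist":0},{"dx":0,"dy":0,"dz":0.002,"twist":0},{"dx":0,"dy":0,"dz":0.002,"twist":0}]';python3 -m creep '[{"dx":0,"dy":0,"dz":0.001,"twist":0},{"dx":0,"dy":0,"dz":0.002,"twist":0},{"dx":0,"dy":0,"dz":0.002,"twist":0}]'
```

```text
time_s: 22.38
tool_pos: [0.5019, -0.0392, 0.1363]
eef_rot: [[0.966, -0.259, -0.0], [-0.259, -0.966, 0.0], [-0.0, -0.0, -1.0]]
ft_force: [0.8, -0.2, -2.4]
finger_gap: 0.0123
gripper_force: 88.1
time_s: 22.75
tool_pos: [0.5019, -0.0392, 0.1343]
eef_rot: [[0.966, -0.259, -0.0], [-0.259, -0.966, 0.0], [-0.0, 0.0, -1.0]]
ft_force: [0.3, -0.6, -1.3]
finger_gap: 0.0125
gripper_force: 88.2
```

View pics/a3.png

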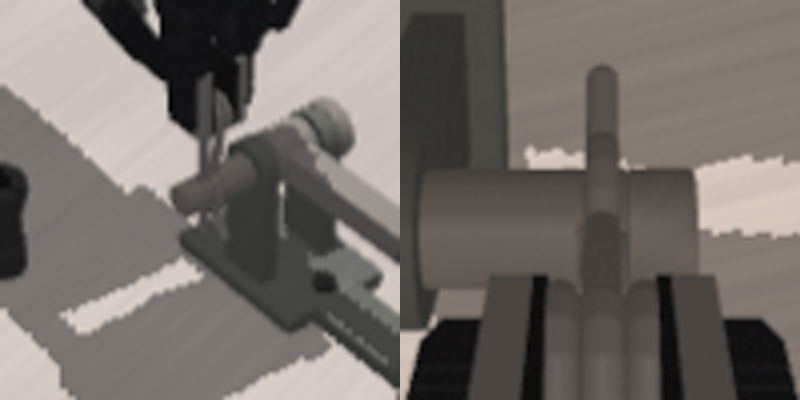

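The leg is through, with its tip showing under the pin in the left crop at (210,218). The bow has passed over the front of the pin. I'll seat it the last bit.

```bash
python3 -m creep '[{"dx":0,"dy":0,"dz":0.0005,"twist":0},{"dx":0,"dy":0,"dz":0.001,"twist":0},{"dx":0,"dy":0,"dz":0.001,"twist":0}]';python3 -m creep '[{"dx":0,"dy":0,"dz":0.0005,"twist":0},{"dx":0,"dy":0,"dz":0.001,"twist":0},{"dx":0,"dy":0,"dz":0.001,"twist":0}]'
```

```text
time_s: 23.12
tool_pos: [0.5019, -0.0392, 0.1333]
eef_rot: [[0.966, -0.259, -0.0], [-0.259, -0.966, 0.0], [-0.0, 0.0, -1.0]]
ft_force: [0.6, 0.2, 0.3]
finger_gap: 0.0124
gripper_force: 88.2
time_s: 23.5
tool_pos: [0.502, -0.0392, 0.1323]
eef_rot: [[0.966, -0.259, 0.0], [-0.259, -0.966, -0.0], [0.0, 0.0, -1.0]]
ft_force: [0.1, 0.1, 0.1]
finger_gap: 0.0125
gripper_force: 88.3
```

```bash
python3 -m creep '[{"dx":0,"dy":0,"dz":0.0005,"twist":0},{"dx":0,"dy":0,"dz":0.001,"twist":0},{"dx":0,"dy":0,"dz":0.001,"twist":0}]' | sed -n '2p;4p';python3 -m creep '[{"dx":0,"dy":0,"dz":0.0005,"twist":0},{"dx":0,"dy":0,"dz":0.0005,"twist":0},{"dx":0,"dy":0,"dz":0.0005,"twist":0}]'| sed -n '2p;4p'
```

```text
tool_pos: [0.5022, -0.0393, 0.1316]
ft_force: [-0.3, 0.4, 2.1]
tool_pos: [0.5022, -0.0393, 0.1311]
ft_force: [-0.3, 0.3, 5.6]
```

```bash
python3 -m creep '[{"dx":0,"dy":0,"dz":-0.0007,"twist":0},{"dx":0,"dy":0,"dz":-0.0007,"twist":0}]' | sed -n '2p;4p'; python3 -m creep '[{"dx":0,"dy":0,"dz":0,"twist":0},{"dx":0,"dy":0,"dz":0,"twist":0},{"dx":0,"dy":0,"dz":0,"twist":0},{"dx":0,"dy":0,"dz":0,"twist":0}]' 0.035 20; python3 -m creep '[{"dx":0,"dy":0,"dz":-0.02,"twist":0},{"dx":0,"dy":0,"dz":-0.06,"twist":0},{"dx":-0.02,"dy":0,"dz":-0.1,"twist":0},{"dx":-0.05,"dy":0,"dz":-0.1,"twist":0},{"dx":-0.05,"dy":0,"dz":-0.1,"twist":0},{"dx":-0.05,"dy":0,"dz":-0.1,"twist":0}]' | sed -n '1,2p;4p'
python3 - <<'E'
from h import *
np.set_printoptions(precision=4,suppress=True)
t=vision.capture("scene");w=vision.capture("wrist")
for p,nm in((t,"scene"),(w,"wrist")):
  for n,z in(("clip_coil",.12),("pin_head",.075),("clip_tip",.045)): print(nm,n,[(round(d["conf"],2),d["point"],atz(p,d["point"],z)) for d in models.tip_of(p,n)][:4])
  H=np.array([.497,-.038,.075]);x=np.array([.966,-.259,0])
  for X in(H+[0,0,-.03],H+[0,0,.03],H+.005*x+[0,0,.045],H+.015*x+[0,0,-.022]): print(proj(p,X))
def crop(p,h):
    x,y=proj(p,(.5,-.038,.085)).astype(int);y0=max(0,y-h);print(x-h,y0);return cv2.resize(p["img"][y0:y0+2*h,x-h:x+h],(400,400),interpolation=cv2.INTER_CUBIC)
cv2.imwrite("pics/f.png",np.hstack([crop(t,40),crop(w,60)]))
E
```

```text
tool_pos: [0.502, -0.0392, 0.1314]
ft_force: [-0.5, 0.4, 2.1]
time_s: 25.0
tool_pos: [0.5018, -0.0392, 0.1313]
eef_rot: [[0.966, -0.259, -0.0], [-0.259, -0.966, 0.0], [-0.0, -0.0, -1.0]]
ft_force: [-0.8, 0.8, 0.7]
finger_gap: 0.0352
gripper_force: 0.0
time_s: 25.75
tool_pos: [0.4538, -0.0263, 0.2313]
ft_force: [1.3, -0.1, -0.6]
scene clip_coil [(0.82, [217.9, 373.2], array([ 0.6036, -0.3909,  0.12  ])), (0.56, [333.9, 315.3], array([ 0.6679, -0.2161,  0.12  ])), (0.47, [313.8, 220.0], array([ 0.503, -0.045,  0.12 ]))]
scene pin_head [(0.73, [348.9, 217.4], array([0.5186, 0.0533, 0.075 ])), (0.71, [440.4, 197.4], array([0.6357, 0.233 , 0.075 ])), (0.32, [311.4, 235.0], array([ 0.4924, -0.0382,  0.075 ]))]
scene clip_tip [(0.76, [176.3, 400.0], array([ 0.543 , -0.4253,  0.045 ])), (0.74, [313.0, 247.8], array([ 0.4966, -0.0385,  0.045 ])), (0.58, [235.0, 262.8], array([ 0.4054, -0.1625,  0.045 ])), (0.53, [304.8, 292.1], array([ 0.5581, -0.145 ,  0.045 ]))]
[313.3252 247.7471]
[313.457  223.4389]
[315.1514 218.3099]
[318.1302 248.5151]
wrist clip_coil [(0.78, [535.6, 255.6], array([ 0.4163, -0.1514,  0.12  ])), (0.57, [318.7, 163.2], array([ 0.5048, -0.0377,  0.12  ]))]
wrist pin_head [(0.79, [195.7, 167.8], array([0.5181, 0.0459, 0.075 ]))]
wrist clip_tip [(0.98, [453.1, 272.7], array([ 0.3816, -0.1178,  0.045 ])), (0.69, [409.8, 77.0], array([ 0.537 , -0.1122,  0.045 ]))]
[322.6837 160.3919]
[322.7738 172.3559]
[322.8068 167.4836]
[322.7007 140.5844]
274 192
261 103
```

View pics/f.png

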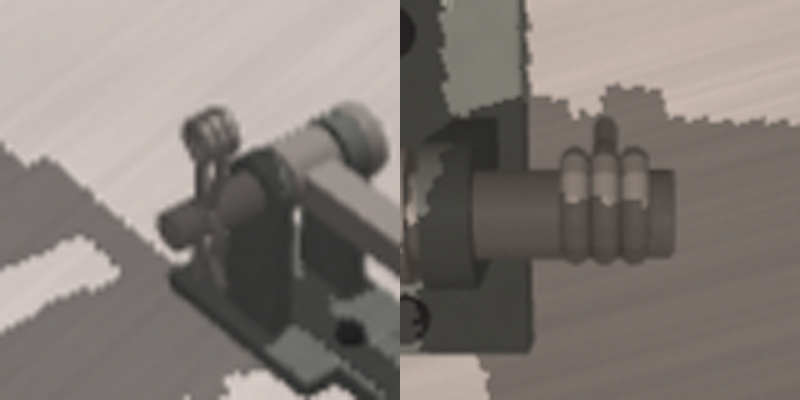

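The cotter stands upright through the pin, coil above and square across, with the bow under the pin. Its tip is within 1 px of the home prediction, and the pin head is still home.

```bash
python3 -c "
from station import order;print(order.close_job())"
```

```text
the job is handed in; nothing more can be done
None
```

The pin is fully home and the cotter is snapped over it, straight and square by the final pictures; the gripper is clear, the other parts were not touched, and the job was handed in at about 26 s of the 64 s allowed.

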